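# Clamp a bearing in the ratchet vice

### The job

The bearing cone lies loose in the green ratchet vice, whose ratchet is still set to loosen. Flip the yellow pawl lever over to the tightening side (clockwise, seen from above) and then swing the red handle back and forth by its black knob until the bearing is clamped firmly against the back jaw: stop when pushing the knob on the tightening stroke takes about 8 N, and never let it go past 10 N, which would mark the race. Let go of everything at the end and leave the other things on the bench where they lie.

Things in the scene. Friction and masses are not known exactly. Their poses are not given: they have to be found in the camera images.
- ratchet_vice: Bench vice bolted to the table. Origin on the vertical hub axis at table height, z up. Dark steel bed, 92 mm wide, 14 mm high, runs 215 mm from the hub along -y. Green gearbox 78x78 mm under the hub to z = 46 mm. A green moving jaw (top z = 45 mm) with a sprung brass pad runs along -y towards the back jaw as the wheel turns clockwise, and stays where the wheel leaves it.
- hub_top (a point): Top of the hex nut on the hub axis, z = 82 mm. Below it the steel ratchet wheel: radius 38 mm, 16 round teeth, z 58 to 74 mm. With the pawl set to tighten, clockwise handle strokes carry the wheel along, after up to 0.4 rad of idle travel; return strokes slip over the teeth, clicking, at 1 to 2 N at the knob. Two to five full strokes are needed.
- ratchet_handle (a joint): Swing of the red handle about the hub axis, rad, clockwise from above positive, stops at -0.5 and 0.5; at 0 it points along the vice's -x. Tightening takes about 5 N at the knob while the jaw runs free, then rises smoothly as the sprung pad presses the bearing home: below 6 N too loose, 8 N right, over 10 N too tight. Held still it reads up to 2 N less than moving. Let go, it springs back a little.
- pawl_lever (a joint): Angle of the two-way pawl about its own upright pivot (on the handle, 57 mm from the hub axis), rad, clockwise positive: -0.45 loosens (as found), +0.45 tightens; a spring snaps it over to either side. With its tip on top of a tooth it reads as little as 0.15. The lever leans to the side to which the handle drives.
- pawl_lever_top (a point): Top of the yellow upright thumb post of the pawl lever, z = 108 mm. Post 11 mm thick, z 76 to 108 mm, 32 mm out from the pawl's pivot, 89 mm from the hub axis with the pawl centred. About 4 N sideways flips the pawl; pushed clockwise it may first carry the handle along, at most to its stop, and flip there.
- knob_top (a point): Top of the upright black knob on the handle's end, z = 106 mm. Knob 23 mm thick, z 61 to 106 mm, spins freely about its own axis, 145 mm from the hub axis. Under it the red handle, z 48 to 57 mm.
- back_jaw: Fixed back jaw of the vice on the bed: shallow steel V (120 degrees) that opens along its +y towards the moving jaw; origin at the foot of the V on the bed (z = 14 mm), top at z = 40 mm. It is set at a different place along the bed each time.
- bearing: Loose steel taper bearing cone, 50 mm across and 18 mm high, standing on the bed between pressure pad and back jaw; origin at the centre of its underside. Pressed home in the V its centre is 28 mm from the origin of the back jaw.
- loose_ring: Loose thin steel ring, 48 mm across, 12 mm high, on the table left of the vice; origin under its centre. Leave alone.
- loose_bearing: Loose bearing cone on the table left of the vice, 50 mm across, 18 mm high; origin under its centre. Leave alone.
- screwdriver: Loose screwdriver with blue handle, 214 mm long along its y, 26 mm thick, on the table; origin under its middle. Leave alone.
Mind the look-alikes: they are no part of the job. Leave any orange look-alike of the bearing alone.

How it is judged:
By the outcome, as a careful person would: the job done as asked, in the order asked, and still so for the second after the job is handed in, with the robot touching nothing.
It also fails if it takes over 64 s, if anything falls off the work surface, if the arm or the gripper's body presses on something with over 40 N, if the wrist force passes 120 N, or if a joint passes its speed limit or range.

### The arm

A 6-joint arm with a two-finger parallel gripper is mounted at the origin on a cart in front of the work surface, level with it; the furniture and walls round the work are solid. World frame = base frame: x ahead of the robot, y to its left, z up, the work surface at z = 0. Lengths are in mm, angles in rad, forces in N, time in s.
With the tool pointing down it reaches from about 275 to 750 mm from the base axis. Payload 10.2 kg.
Tool frame: the origin (TCP) lies at the very end of the fingers, on their centre line; the grasp point (between the pads) lies 19 mm behind it; x points along the fingers, y is the direction in which the jaws open and shut, and the axes are right-handed (so a half turn about x gives the same grasp; the last joint's range is limited). The gripper opens to 85 mm and grips with 20 to 120 N. Pads are 22 mm wide; open, the fingers measure 114 mm over their backs; the gripper's body (76 mm by 85 mm) begins 54 mm behind the grasp point. The pads swing forward as they close: fully open they stand 13 mm farther back than shut.
Start: joints at [-1.478, 0.313, 1.498, -0, 1.331, -0.223], TCP at [163.04, -499.048, 231.294] pointing down, gripper open.
Joint ranges: [-2.94, 2.94], [-0.97, 2.17], [0.19, 2.56], [-1.23, 4.37], [0.02, 3.11], [-2.88, 2.88]. Speed limits (rad/s): [2.39, 2.39, 3.01, 3.14, 3.14, 3.14].

### API

Orientations are given as a unit quaternion [w, x, y, z].
In Python, from rig import ctrl, viewer, order gives the robot as it stands. The module is installed in compiled form; this text tells all that it offers.
- The arm moves only by the tool carry_out, never from a script. Its argument "deltas" is a list of rows, each a list of 7 numbers: the gripper command: -1 is fully open, 1 is shut, values between are in proportion, then the shift along the tool's x, y, z in mm, then the turn, a rotation vector about the tool's x, y, z in degrees. A call has exactly 5 rows; each row is the pose to reach, as a shift and turn from the pose commanded when the call began, along the tool's axes at that moment; what a row does not reach only later rows make up. A row lasts 1/8 s, in which the tool goes at most 62.5 mm and 10.7 degrees, less where a joint would pass 70% of its speed; a pose out of reach is approached as far as the arm can. A call with a gripper value outside its range is refused whole. The fingers move at their own pace and stop on an object; "newtons" is the grip in N (left out, the last holds). Time passes only in rows, so rows that repeat a pose let the fingers close, or fill a call up. It gives the time, the measured TCP pose, the force and the opening at its end, in the units of the state.
- ctrl.sense(): the state, without advancing time (a new reading comes with each control period).
- viewer.capture(name): name is "side" or "top" or "wrist"; returns the picture (420x560x3 uint8, red, green, blue); there is no depth.
- viewer.calibration(name): a dict with "fx", "fy", "cx", "cy" (pixels), "k1" (the pictures are not rectified: a ray, as slopes to the right and down, at radius r is drawn at 1 + k1 r^2 times it, then the intrinsics apply), "xyz" and "attitude" of the camera in the world; the wrist camera has in their place "T_tool_cam" (4x4, takes a point from camera to tool coordinates, whose origin is the TCP and whose axes are the tool frame's). Camera axes: x right, y down, z forward; pixel columns grow to the right and rows downward; lengths in mm; the calibration is good to about 2 mm. A picture is of the moment at which its call begins: read the wrist's pose just before it. calibration takes no time and is no camera call.
- order.finish_job(): hands the job in, once; it reports no verdict.
The state is a dict: "time_s": time; "joints": joint angles; "dq": joint speeds; "tau": joint torques, N m; "eef_pos": TCP position; "ee_rot": TCP orientation; "force": force on the tool from outside, world axes, zero at the start; "wrist_torque": the same for the moment, N m; "grip_width": opening from 0.0 (shut) to 1.0 (fully open).
Only numpy, scipy, OpenCV 4.12 (cv2) and the standard library are available. Lean on these libraries where they do the work, as an engineer would, in place of code of your own. Each camera call takes 0.05 s, during which the arm holds its last target. There are 200 camera calls.

## Working session

There is one attempt and no reset: what is moved stays moved. The work goes in short steps, Python scripts to look and compute and a tool call to move; the robot and the scene stay as the last step left them, time stands still between calls to the robot, and variables do not carry over. Pictures are saved under pics/ and viewed, about 8 in all and at most 12, crops included, and the job is handed in when it is done.

Besides the shell and the picture viewer there is one more tool, called after "Emit:" as name(argument=value, ...), one argument or row to a line, values as JSON. carry_out: Moves the arm, as the interface text tells. Its arguments: {"type":"object","properties":{"deltas":{"type":"array"},"newtons":{"type":"number"}},"required":["deltas"]}

```bash
mkdir -p pics
python3 - <<'E'
from rig import ctrl, viewer
import cv2,numpy as np
s=ctrl.sense(); print({k:np.round(v,3).tolist() for k,v in s.items()})
for n in ("top","side"):
    im=viewer.capture(n); cv2.imwrite(f"pics/{n}0.png",cv2.resize(im[:,:,::-1],(800,600),interpolation=cv2.INTER_CUBIC)); 
    np.save(n+"0.npy",im)
for n in ("top","side","wrist"): print(n,viewer.calibration(n))
E
```

```text
{'time_s': 0.0, 'joints': [-1.478, 0.313, 1.498, -0.0, 1.331, -0.223], 'dq': [-0.001, -0.0, -0.0, -0.001, 0.0, -0.0], 'tau': [0.0, -41.227, -25.974, -0.0, 0.004, -0.0], 'eef_pos': [163.0, -498.785, 230.733], 'ee_rot': [0.111, 0.698, 0.112, -0.698], 'force': [-0.14, -0.076, 0.207], 'wrist_torque': [-0.004, -0.003, -0.022], 'grip_width': 1.0}
top {'fx': 541.157791312269, 'fy': 541.157791312269, 'cx': 271.7658326257048, 'cy': 207.96510512650613, 'k1': -0.008892339698187555, 'xyz': array([ 306.43789999, -152.7515297 , 1239.29692438]), 'attitude': array([ 0.05687754, -0.69932879,  0.70911929, -0.06967081])}
side {'fx': 508.0975703290791, 'fy': 508.0975703290791, 'cx': 291.1076137636976, 'cy': 210.09563264482796, 'k1': -0.1656783296226255, 'xyz': array([405.14373205, 912.37511171, 509.12088539]), 'attitude': array([ 0.02420125, -0.03764767,  0.82530202, -0.5629152 ])}
wrist {'fx': 323.8820212677371, 'fy': 323.8820212677371, 'cx': 279.8304848265106, 'cy': 211.5043064845632, 'k1': -0.037849759861233435, 'T_tool_cam': array([[-1.38958031e-03, -2.90240557e-01,  9.56952709e-01,
        -1.42514721e+02],
       [ 9.99998955e-01, -7.84731741e-04,  1.21408077e-03,
         3.36456123e-01],
       [ 3.98575686e-04,  9.56953397e-01,  2.90241344e-01,
        -7.44620697e+01],
       [ 0.00000000e+00,  0.00000000e+00,  0.00000000e+00,
         1.00000000e+00]])}
```

View pics/top0.png

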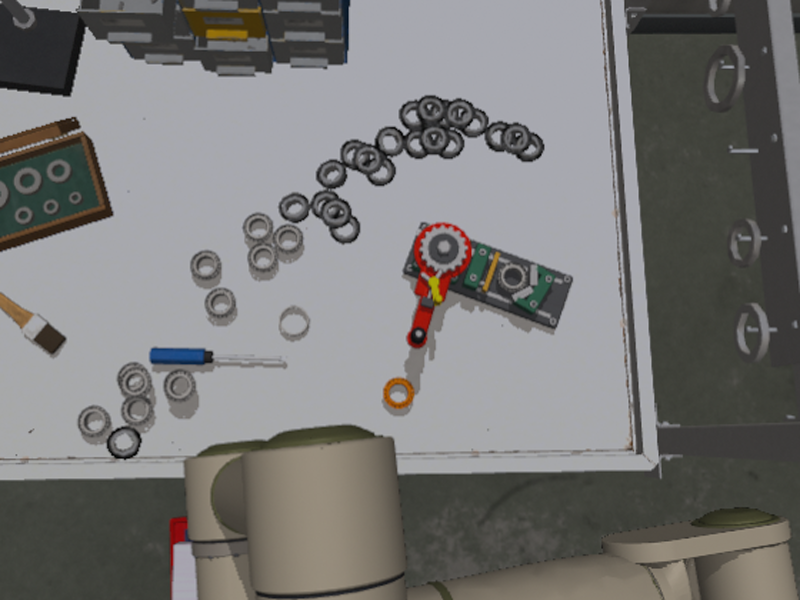

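View pics/side0.png

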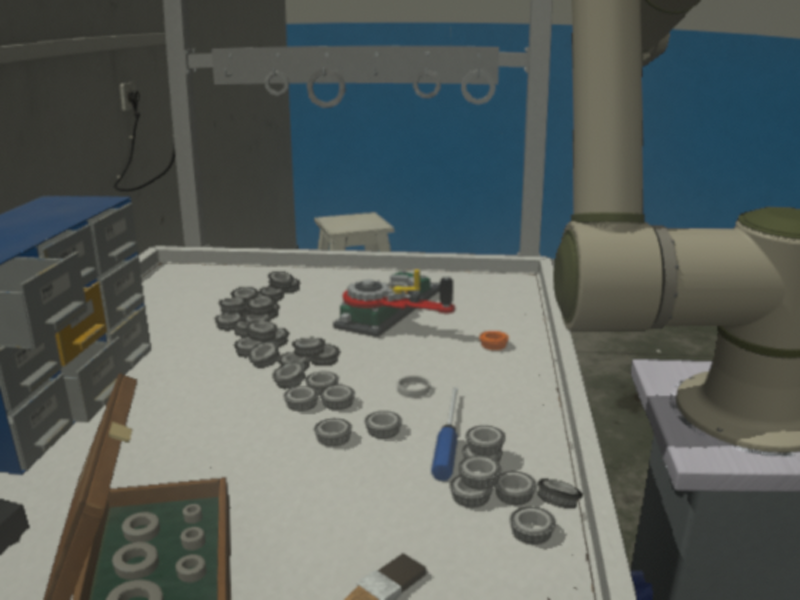

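Top view: hub/nut at about (443,247), yellow lever (433,287), knob (417,337), bearing in the vice (513,276), and the orange look-alike at (398,392), which stays put. Next an enlarged crop with a projection check.

```bash
cat > h.py <<'E'
import numpy as np, cv2
from scipy.spatial.transform import Rotation as R
from rig import ctrl, viewer
def cam(n):
    c=viewer.calibration(n)
    if n=="wrist":
        s=ctrl.sense(); T=c["T_tool_cam"]; r=R.from_quat(np.array(s["ee_rot"]),scalar_first=True).as_matrix()
        return c, r@T[:3,:3], r@T[:3,3]+s["eef_pos"]
    return c, R.from_quat(c["attitude"],scalar_first=True).as_matrix(), np.array(c["xyz"])
def at_z(cm,u,v,z):
    c,r,p=cm; d=np.array([(u-c["cx"])/c["fx"],(v-c["cy"])/c["fy"]]); m=d.copy()
    for _ in range(10): m=d/(1+c["k1"]*(m@m))
    w=r@np.array([m[0],m[1],1]); return p+w*(z-p[2])/w[2]
def proj(cm,P):
    c,r,p=cm; q=r.T@(np.array(P)-p); m=q[:2]/q[2]; m=m*(1+c["k1"]*(m@m)); return m*c["fx"]+[c["cx"],c["cy"]]
E
python3 - <<'E'
from h import *
t=cam("top"); f=.7
for n,u,v,z in (("hub",443,247,82),("knob",417,337,106),("post",433,287,108),("bearing",513,276,32),("orange",398,392,0)): print(n,at_z(t,u*f,v*f,z).round(1))
im=np.load("top0.npy")[140:255,265:415]; cv2.imwrite("pics/c1.png",cv2.resize(im[:,:,::-1],None,fx=5,fy=5,interpolation=cv2.INTER_CUBIC))
E
```

```text
hub [ 593.4 -261.    82. ]
knob [ 451.2 -216.5  106. ]
post [ 525.7 -241.9  108. ]
bearing [ 556.8 -376.6   32. ]
orange [ 376.8 -190.2    0. ]
```

View pics/c1.png

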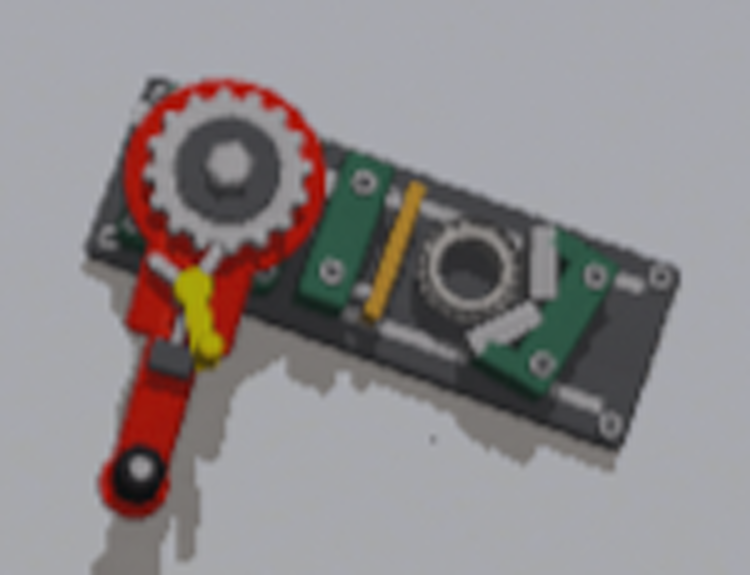

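Run:
```python
from h import *
t=cam("top"); g=lambda u,v,z: at_z(t,265+u/5,140+v/5,z)
P={n:g(*a) for n,a in dict(hub=(229,163,82),knob=(140,470,106),post=(208,346,108),e1=(90,256,14),e2=(619,449,14),f1=(160,82,14),f2=(680,275,14),bear=(467,268,32),pad1=(416,185,40),pad2=(371,318,40)).items()}
for k,v in P.items(): print(k,v.round(1))
for a,b in(("e1","e2"),("f1","f2"),("pad1","pad2"),("hub","knob"),("hub","post")):
    d=(P[b]-P[a])[:2]; print(a,b,np.linalg.norm(d).round(1),np.degrees(np.arctan2(d[1],d[0])).round(1))
s=ctrl.sense(); print(R.from_quat(s["ee_rot"],scalar_first=True).as_matrix().round(3))
```

```text
hub [ 594.1 -262.6   82. ]
knob [ 455.2 -218.9  106. ]
post [ 507.7 -248.9  108. ]
e1 [ 567.4 -203.4   14. ]
e2 [ 474.  -444.5   14. ]
f1 [ 650.4 -237.8   14. ]
f2 [ 555.1 -477.3   14. ]
bear [ 555.9 -374.9   32. ]
pad1 [ 593.2 -351.8   40. ]
pad2 [ 531.7 -328.9   40. ]
e1 e2 258.5 -111.2
f1 f2 257.8 -111.7
pad1 pad2 65.6 159.6
hub knob 145.6 162.5
hub post 87.5 171.0
[[-0.     0.311 -0.951]
 [ 0.001 -0.951 -0.311]
 [-1.    -0.001 -0.   ]]
```

Emit:
carry_out(
  deltas=[
    [1, 0, -15, -58, 7, 0, 0],
    [1, 0, -30, -116, 14, 0, 0],
    [1, 0, -44, -174, 21, 0, 0],
    [1, 0, -59, -232, 28, 0, 0],
    [1, 0, -73, -290, 36, 0, 0],
  ],
)

```text
time_s: 0.72
eef_pos: [417.4, -338.2, 231.1]
ee_rot: [0.112, -0.698, 0.112, 0.698]
force: [0.2, -0.3, 0.1]
grip_width: 0.001
```

```bash
cat >> h.py <<'E'
def to(x,y,z,bear=None):
    "tool-axis shift to a world point, and turn about tool x so that tool -y has the given bearing (deg)"
    s=ctrl.sense(); r=R.from_quat(s["ee_rot"],scalar_first=True).as_matrix(); d=r.T@(np.array([x,y,z])-s["eef_pos"])
    b=np.degrees(np.arctan2(-r[1,1],-r[0,1])); print("t",s["time_s"],"pos",np.round(s["eef_pos"],1),"F",np.round(s["force"],2),"bear",b.round(1),"q",np.round(s["joints"],2))
    print("shift",d.round(1),"turn",None if bear is None else round(b-bear,1)); print("axes y",r[:2,1].round(3),"z",r[:2,2].round(3))
E
python3 -c "
from h import *
to(500,-286,150,72.5)"
```

```text
t 0.725 pos [ 417.4 -338.2  231.1] F [ 0.16 -0.3   0.14] bear 71.8 q [-0.9   0.34  1.46 -0.    1.34  0.99]
shift [ 81.1 -75.3 -62.2] turn -0.7
axes y [-0.312 -0.95 ] z [-0.95   0.312]
```

Emit:
carry_out(
  deltas=[
    [1, 20, -35, -30, 0, 0, 0],
    [1, 60, -75, -62, 0, 0, 0],
    [1, 100, -75, -62, 0, 0, 0],
    [1, 143, -75, -62, 0, 0, 0],
    [1, 143, -75, -62, 0, 0, 0],
  ],
)

```text
time_s: 1.35
eef_pos: [496.8, -286.1, 85.6]
ee_rot: [0.111, -0.697, 0.109, 0.7]
force: [-0.1, 1.2, 1.0]
grip_width: 0.002
```

```bash
python3 -c "
from h import *
to(503,-262,88,72.5)
im=viewer.capture('wrist');cv2.imwrite('pics/w1.png',im[:,:,::-1])"
```

```text
t 1.35 pos [ 496.8 -286.1   85.6] F [-0.1   1.23  0.95] bear 72.1 q [-0.73  0.57  1.52 -0.    1.06  1.16]
shift [ -2.3 -24.8   1.5] turn -0.4
axes y [-0.307 -0.952] z [-0.952  0.307]
```

View pics/w1.png

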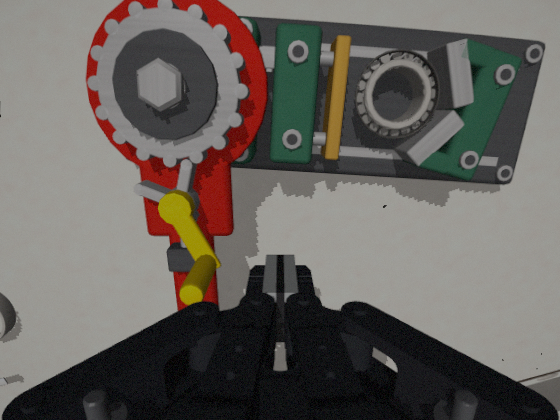

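Emit:
carry_out(
  deltas=[
    [1, -1, -12, 0, 0, 0, 0],
    [1, -1, -20, 0, 1, 0, 0],
    [1, -1, -26, 0, 2, 0, 0],
    [1, -1, -32, 0, 4, 0, 0],
    [1, -1, -38, 0, 6, 0, 0],
  ],
)

```text
time_s: 2.02
eef_pos: [509.8, -250.9, 89.7]
ee_rot: [0.147, -0.692, 0.147, 0.692]
force: [-2.0, -1.8, -0.3]
grip_width: 0.002
```

```bash
python3 -c "
from h import *
to(516,-226,86,55)
im=viewer.capture('wrist');cv2.imwrite('pics/w2.png',im[:,:,::-1])"
```

```text
t 2.025 pos [ 509.8 -250.9   89.7] F [-2.   -1.78 -0.34] bear 66.0 q [-0.66  0.55  1.54 -0.    1.05  1.33]
shift [  3.7 -25.2   4.4] turn 11.0
axes y [-0.407 -0.914] z [-0.914  0.407]
```

View pics/w2.png

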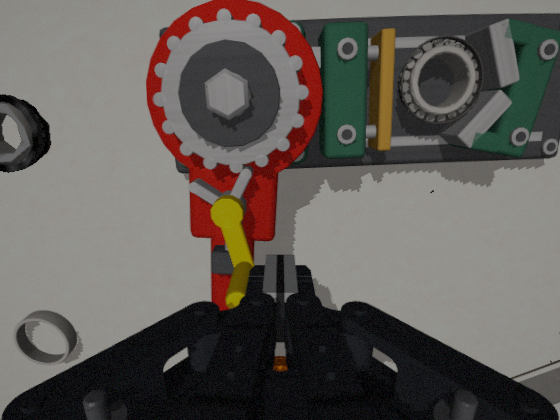

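Contact: the post is touching the closed fingers at (240,290), and the lever has begun to turn. Pushing on.

Emit:
carry_out(
  deltas=[
    [1, 2, -5, 1, 2, 0, 0],
    [1, 3, -10, 2, 4, 0, 0],
    [1, 3, -15, 3, 6, 0, 0],
    [1, 3, -20, 3, 8, 0, 0],
    [1, 3, -25, 4, 10, 0, 0],
  ],
)

```text
time_s: 2.7
eef_pos: [516.6, -226.7, 86.7]
ee_rot: [-0.206, 0.677, -0.207, -0.676]
force: [-0.0, -2.0, -0.8]
grip_width: 0.002
```

```bash
python3 -c "
from h import *
to(527,-206,86,45)
im=viewer.capture('wrist');cv2.imwrite('pics/w3.png',im[:,:,::-1])"
```

```text
t 2.7 pos [ 516.6 -226.7   86.7] F [-0.01 -2.03 -0.8 ] bear 56.0 q [-0.62  0.55  1.55 -0.    1.04  1.54]
shift [  0.7 -23.    2.9] turn 11.0
axes y [-0.559 -0.829] z [-0.829  0.559]
```

View pics/w3.png

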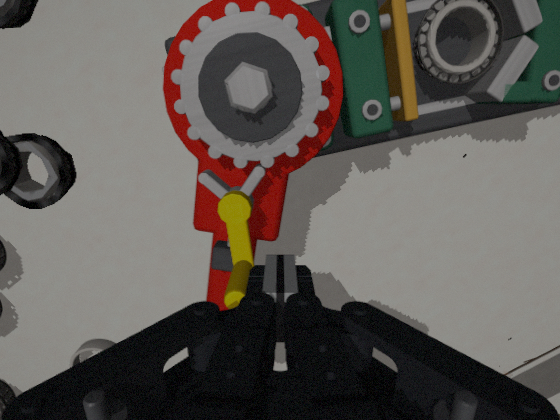

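The handle is being carried along and the lever is not yet over (post at 235,295, still right of the handle line).

Emit:
carry_out(
  deltas=[
    [1, 0, -5, 1, 2, 0, 0],
    [1, 0, -10, 2, 4, 0, 0],
    [1, 0, -15, 2, 6, 0, 0],
    [1, 0, -19, 3, 8, 0, 0],
    [1, 0, -23, 3, 11, 0, 0],
  ],
)

```text
time_s: 3.38
eef_pos: [526.7, -205.8, 86.6]
ee_rot: [-0.27, 0.654, -0.27, -0.653]
force: [0.1, -0.7, 0.1]
grip_width: 0.0
```

```bash
python3 -c "
from h import *
to(535,-200,86,40)"
```

```text
t 3.375 pos [ 526.7 -205.8   86.6] F [ 0.06 -0.74  0.12] bear 45.0 q [-0.58  0.55  1.55  0.    1.04  1.78]
shift [  0.6 -10.   -1.8] turn 5.0
axes y [-0.707 -0.708] z [-0.708  0.707]
```

```bash
python3 -c "
from h import *
im=viewer.capture('wrist');cv2.imwrite('pics/w4.png',im[:,:,::-1])"
```

```text
(no output)
```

View pics/w4.png

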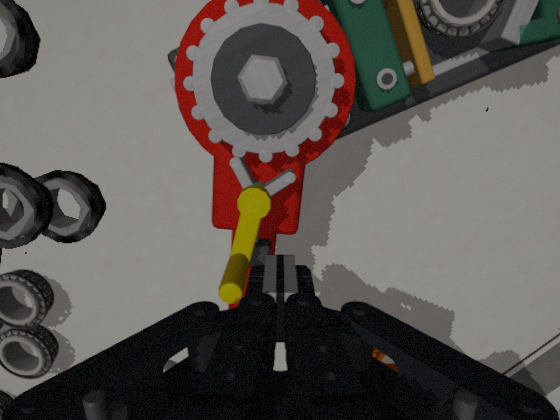

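The lever has snapped over: the pawl prongs at (240,170)/(285,183) are now turned clockwise relative to the handle, the mirror image of the first view. Working out where the handle and knob are.

```bash
python3 -c "
from h import *
w=cam('wrist'); h=at_z(w,264,79,82)
for z in (76,82): p=at_z(w,254,203,z); d=(p-h)[:2]; print(h.round(1),p.round(1),np.hypot(*d).round(1),np.degrees(np.arctan2(d[1],d[0])).round(1))
im=viewer.capture('top');cv2.imwrite('pics/t2.png',cv2.resize(im[140:260,265:405,::-1],None,fx=5,fy=5,interpolation=cv2.INTER_CUBIC))
"
```

```text
[ 594.6 -263.5   82. ] [ 559.1 -219.4   76. ] 56.5 128.9
[ 594.6 -263.5   82. ] [ 559.9 -220.9   82. ] 54.9 129.2
```

Emit:
carry_out(
  deltas=[
    [1, 0, 8, 0, 0, 0, 0],
    [1, -25, 16, 0, 0, 0, 0],
    [1, -60, 20, 0, 0, 0, 0],
    [0.2, -60, 20, 0, 0, 0, 0],
    [0.2, -60, 20, 0, 0, 0, 0],
  ],
)

```text
time_s: 4.1
eef_pos: [512.0, -220.1, 145.7]
ee_rot: [0.27, -0.653, 0.27, 0.654]
force: [0.1, -0.7, -0.6]
grip_width: 0.398
```

```bash
python3 -c "
from h import *
a=np.radians(140); to(594+145*np.cos(a),-262.6+145*np.sin(a),140,50); print(ctrl.sense()['grip_width'])
im=viewer.capture('top');cv2.imwrite('pics/t3.png',cv2.resize(im[140:260,265:405,::-1],None,fx=5,fy=5,interpolation=cv2.INTER_CUBIC))
im=viewer.capture('wrist');cv2.imwrite('pics/w5.png',im[:,:,::-1])
"
```

```text
t 4.1 pos [ 512.  -220.1  145.7] F [ 0.12 -0.72 -0.63] bear 45.1 q [-0.62  0.46  1.52  0.    1.16  1.74]
shift [  5.7 -15.4  56.4] turn -4.9
axes y [-0.706 -0.708] z [-0.708  0.706]
0.3981348013838937
```

View pics/w5.png

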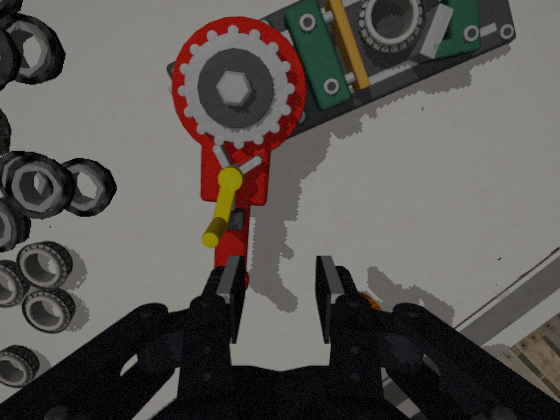

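```bash
python3 -c "
from h import *
to(502,-151,65,40)"
```

```text
t 4.2 pos [ 512.  -219.9  145.3] F [ 0.39  0.6  -0.5 ] bear 45.1 q [-0.62  0.46  1.52  0.    1.16  1.74]
shift [ 80.4 -41.8  55.5] turn 5.1
axes y [-0.706 -0.708] z [-0.708  0.706]
```

Emit:
carry_out(
  deltas=[
    [0, 0, -21, 28, 2, 0, 0],
    [0, 5, -42, 55, 5, 0, 0],
    [0, 15, -42, 55, 5, 0, 0],
    [0, 28, -42, 55, 5, 0, 0],
    [0, 28, -42, 55, 5, 0, 0],
  ],
)

```text
time_s: 4.82
eef_pos: [502.6, -151.9, 116.8]
ee_rot: [0.299, -0.64, 0.298, 0.642]
force: [-0.5, 0.0, 0.7]
grip_width: 0.501
```

```bash
python3 -c "
from h import *
to(502,-151,65,40)
im=viewer.capture('wrist');cv2.imwrite('pics/w6.png',im[:,:,::-1])"
```

```text
t 4.825 pos [ 502.6 -151.9  116.8] F [-0.5   0.03  0.72] bear 40.1 q [-0.52  0.43  1.65 -0.    1.07  1.93]
shift [51.8 -0.2  1. ] turn 0.1
axes y [-0.765 -0.644] z [-0.644  0.765]
```

View pics/w6.png

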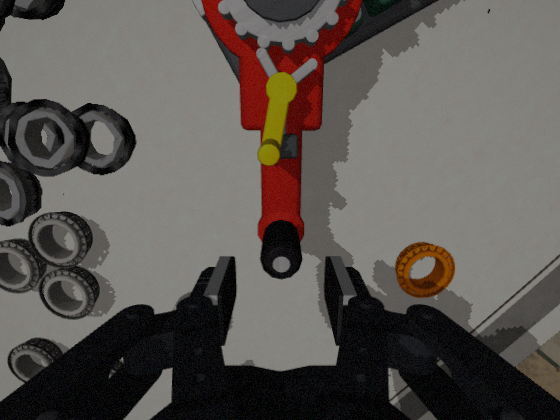

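Knob top is at (281,263), centred between the jaws; the lever clearly leans clockwise. Descend and narrow the cage.

```bash
python3 -c "
from h import *
print(at_z(cam('wrist'),281,263,106))"
```

```text
[ 502.59238263 -152.14163163  106.        ]
```

Emit:
carry_out(
  deltas=[
    [0, 20, 0, 1, 0, 0, 0],
    [0, 40, 0, 1, 0, 0, 0],
    [0, 52, 0, 1, 0, 0, 0],
    [0.38, 52, 0, 1, 0, 0, 0],
    [0.38, 52, 0, 1, 0, 0, 0],
  ],
  newtons=20,
)

```text
time_s: 5.5
eef_pos: [502.9, -151.0, 67.0]
ee_rot: [-0.298, 0.642, -0.298, -0.641]
force: [-0.3, -0.5, 0.4]
grip_width: 0.309
```

Run:
```python
from h import *
# knob arc plan from bearing 129.5 (TCP follows knob centre, tool turns -) in tool axes of the call start
def arc(b0,b1,n=5,c=(594.4,-262.8),r=145):
    s=ctrl.sense(); M=R.from_quat(s["ee_rot"],scalar_first=True).as_matrix()
    for b in np.linspace(b0,b1,n+1)[1:]:
        d=r*np.array([np.cos(np.radians(b))-np.cos(np.radians(b0)),np.sin(np.radians(b))-np.sin(np.radians(b0)),0]); print((M.T@d).round(1),round(b0-b,1))
to(502,-151,65,39.5); print(ctrl.sense()["grip_width"])
arc(129.5,164.5)
```

```text
t 5.5 pos [ 502.9 -151.    67. ] F [-0.28 -0.5   0.38] bear 40.1 q [-0.52  0.5   1.69  0.    0.95  1.93]
shift [2.  0.7 0.6] turn 0.6
axes y [-0.765 -0.644] z [-0.644  0.765]
0.30905190728740584
[-0.  17.7 -0.9] -7.0
[-0.  35.1 -3.9] -14.0
[-0.  52.1 -9.1] -21.0
[ -0.   68.2 -16.3] -28.0
[ -0.   83.4 -25.4] -35.0
```

Emit:
carry_out(
  deltas=[
    [0.38, 0, 14.3, -0.7, -5.6, 0, 0],
    [0.38, 0, 28.4, -2.8, -11.3, 0, 0],
    [0.38, 0, 42.4, -6.3, -17, 0, 0],
    [0.38, 0, 55.7, -11.1, -22.6, 0, 0],
    [0.38, 0, 68.5, -17.2, -28.2, 0, 0],
  ],
)

```text
time_s: 6.12
eef_pos: [461.3, -208.6, 67.1]
ee_rot: [-0.132, 0.695, -0.132, -0.694]
force: [-1.0, 0.3, 0.9]
grip_width: 0.308
```

Emit:
carry_out(
  deltas=[
    [0.38, 0, 14.3, -0.7, -5.6, 0, 0],
    [0.38, 0, 28.4, -2.8, -11.3, 0, 0],
    [0.38, 0, 42.4, -6.3, -17, 0, 0],
    [0.38, 0, 55.7, -11.1, -22.6, 0, 0],
    [0.38, 0, 67.5, -16.7, -27.7, 0, 0],
  ],
)

```text
time_s: 6.75
eef_pos: [452.0, -277.5, 67.1]
ee_rot: [0.038, 0.706, 0.038, -0.706]
force: [0.6, 1.7, 0.8]
grip_width: 0.312
```

```bash
cat >> h.py <<'E'
def kn(im=None):
    "handle state: TCP polar coordinates about the hub, force tangential (against cw push +) and radial"
    s=ctrl.sense(); d=np.array(s["eef_pos"][:2])-[594.4,-262.8]; b=np.degrees(np.arctan2(d[1],d[0]))%360; a=np.radians(b)
    F=np.array(s["force"][:2]); M=R.from_quat(s["ee_rot"],scalar_first=True).as_matrix(); tb=np.degrees(np.arctan2(-M[1,1],-M[0,1]))
    print("t %.2f r %.1f bear %.1f (handle %.3f rad) toolerr %.1f z %.1f  Fopp %.2f Frad %.2f Fz %.2f w %.3f"%(s["time_s"],np.hypot(*d),b,np.radians(158.4-b),tb-(b-90),s["eef_pos"][2],F@[-np.sin(a),np.cos(a)],F@[np.cos(a),np.sin(a)],s["force"][2],s["grip_width"]))
E
python3 -c "
from h import *
kn()"
```

```text
t 6.75 r 143.2 bear 185.9 (handle -0.480 rad) toolerr 0.3 z 67.1  Fopp -1.67 Frad -0.81 Fz 0.80 w 0.312
```

Emit:
carry_out(
  deltas=[
    [0.38, 0, -13.1, -0.6, 5.2, 0, 0],
    [0.38, 0, -26.2, -2.4, 10.4, 0, 0],
    [0.38, 0, -39, -5.3, 15.6, 0, 0],
    [0.38, 0, -51.5, -9, 20.8, 0, 0],
    [0.38, 0, -63.6, -14, 26, 0, 0],
  ],
)

```text
time_s: 7.38
eef_pos: [459.3, -212.9, 67.1]
ee_rot: [-0.123, 0.697, -0.125, -0.696]
force: [-2.2, -5.2, -2.5]
grip_width: 0.313
```

```bash
python3 -c "
from h import *
kn()"
```

```text
t 7.38 r 144.0 bear 159.7 (handle -0.023 rad) toolerr 0.1 z 67.1  Fopp 5.60 Frad 0.29 Fz -2.51 w 0.313
```

Emit:
carry_out(
  deltas=[
    [0.38, 0, -13.1, -0.6, 5.2, 0, 0],
    [0.38, 0, -26.2, -2.4, 10.4, 0, 0],
    [0.38, 0, -39, -5.3, 15.6, 0, 0],
    [0.38, 0, -51.5, -9, 20.8, 0, 0],
    [0.38, 0, -63.6, -14, 26, 0, 0],
  ],
)

```text
time_s: 8.0
eef_pos: [494.0, -157.6, 67.1]
ee_rot: [-0.277, 0.651, -0.278, -0.65]
force: [-3.6, -4.4, -0.1]
grip_width: 0.31
```

```bash
python3 -c "
from h import *
kn()
im=viewer.capture('top');np.save('top2.npy',im)
A=np.load('top0.npy')[140:245,300:415];B=im[140:245,300:415]
cv2.imwrite('pics/c2.png',cv2.resize(np.vstack([A,B])[:,:,::-1],None,fx=2.85,fy=2.85,interpolation=cv2.INTER_CUBIC) if 0 else cv2.resize(np.hstack([A,B])[:,:,::-1],None,fx=3.45,fy=3.45,interpolation=cv2.INTER_CUBIC))"
```

```text
t 8.00 r 145.4 bear 133.7 (handle 0.432 rad) toolerr 0.2 z 67.1  Fopp 5.64 Frad -0.63 Fz -0.11 w 0.310
```

View pics/c2.png

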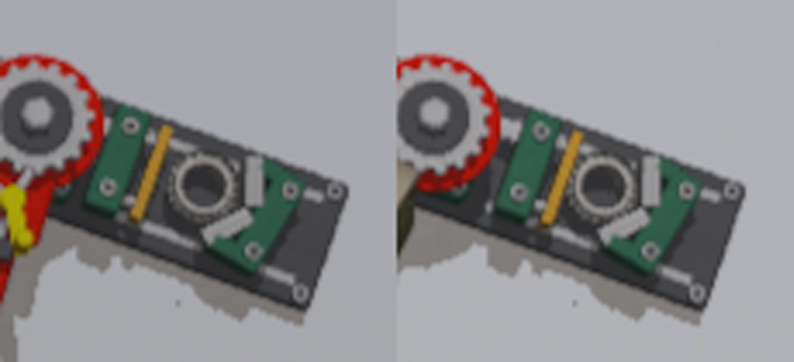

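Emit:
carry_out(
  deltas=[
    [0.38, 0, 13.1, -0.6, -5.2, 0, 0],
    [0.38, 0, 26.2, -2.4, -10.4, 0, 0],
    [0.38, 0, 39, -5.3, -15.6, 0, 0],
    [0.38, 0, 51.5, -9.5, -20.8, 0, 0],
    [0.38, 0, 63.6, -14.7, -26, 0, 0],
  ],
)

```text
time_s: 8.68
eef_pos: [458.4, -212.5, 67.0]
ee_rot: [-0.121, 0.697, -0.121, -0.696]
force: [0.4, 0.0, 0.3]
grip_width: 0.31
```

Emit:
carry_out(
  deltas=[
    [0.38, 0, 13.1, -0.6, -5.2, 0, 0],
    [0.38, 0, 26.2, -2.4, -10.4, 0, 0],
    [0.38, 0, 39, -5.3, -15.6, 0, 0],
    [0.38, 0, 51.5, -9.5, -20.8, 0, 0],
    [0.38, 0, 63.6, -14.7, -26, 0, 0],
  ],
)

```text
time_s: 9.3
eef_pos: [450.6, -277.5, 67.0]
ee_rot: [0.039, 0.706, 0.038, -0.706]
force: [-0.3, -0.4, 0.1]
grip_width: 0.309
```

Emit:
carry_out(
  deltas=[
    [0.38, 0, -7.1, -0.2, 2.8, 0, 0],
    [0.38, 0, -14.2, -0.7, 5.6, 0, 0],
    [0.38, 0, -21.2, -1.6, 8.4, 0, 0],
    [0.38, 0, -28.2, -2.8, 11.2, 0, 0],
    [0.38, 0, -35, -4.3, 14, 0, 0],
  ],
)

```text
time_s: 9.93
eef_pos: [451.3, -242.7, 67.0]
ee_rot: [-0.048, 0.706, -0.05, -0.705]
force: [-0.8, -6.6, -3.1]
grip_width: 0.313
```

```bash
python3 -c "
from h import *
kn()"
```

```text
t 9.93 r 144.5 bear 172.0 (handle -0.237 rad) toolerr -0.0 z 67.0  Fopp 6.66 Frad -0.13 Fz -3.09 w 0.313
```

Emit:
carry_out(
  deltas=[
    [0.38, 0, -2.5, 0, 1, 0, 0],
    [0.38, 0, -5.1, -0.1, 2, 0, 0],
    [0.38, 0, -7.6, -0.2, 3, 0, 0],
    [0.38, 0, -10.1, -0.3, 4, 0, 0],
    [0.38, 0, -12.6, -0.5, 5, 0, 0],
  ],
)

```text
time_s: 10.55
eef_pos: [453.5, -230.5, 67.0]
ee_rot: [-0.079, 0.703, -0.081, -0.702]
force: [0.7, -7.0, -3.8]
grip_width: 0.31
```

```bash
python3 -c "
from h import *
kn()"
```

```text
t 10.55 r 144.5 bear 167.1 (handle -0.152 rad) toolerr -0.0 z 67.0  Fopp 6.65 Frad -2.19 Fz -3.83 w 0.310
```

Emit:
carry_out(
  deltas=[
    [0.38, 0, -2.5, 0, 1, 0, 0],
    [0.38, 0, -5.1, -0.1, 2, 0, 0],
    [0.38, 0, -7.6, -0.2, 3, 0, 0],
    [0.38, 0, -10.1, -0.3, 4, 0, 0],
    [0.38, 0, -12.6, -0.5, 5, 0, 0],
  ],
)

```text
time_s: 11.18
eef_pos: [456.8, -218.4, 67.0]
ee_rot: [-0.109, 0.699, -0.111, -0.698]
force: [-1.9, -7.9, -2.5]
grip_width: 0.313
```

```bash
python3 -c "
from h import *
kn()
im=viewer.capture('top');np.save('top3.npy',im)
B=np.load('top2.npy')[155:235,325:405];C=im[155:235,325:405]
cv2.imwrite('pics/c3.png',cv2.resize(np.hstack([B,C])[:,:,::-1],None,fx=5,fy=5,interpolation=cv2.INTER_CUBIC))"
```

```text
t 11.18 r 144.6 bear 162.1 (handle -0.065 rad) toolerr -0.1 z 67.0  Fopp 8.11 Frad -0.59 Fz -2.49 w 0.313
```

View pics/c3.png

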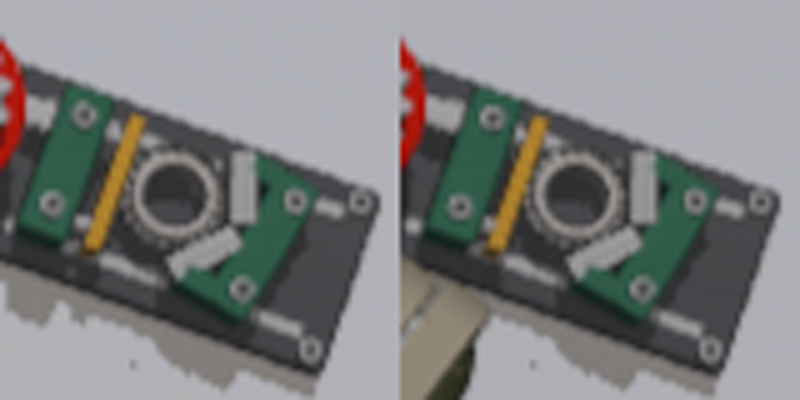

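Jaw bolt (83,115)→(92,117) advanced ~9 px (≈3.5 mm), while pad and bearing moved only ~3 px: the bearing is seated in the V and the pad spring is compressing. I'll average the held force to judge the noise.

```bash
python3 -c "
from h import *
for _ in range(8): kn(); viewer.capture('top')"
```

```text
t 11.22 r 144.6 bear 162.0 (handle -0.063 rad) toolerr -0.0 z 67.0  Fopp 6.47 Frad -0.22 Fz -2.93 w 0.311
t 11.28 r 144.6 bear 162.1 (handle -0.064 rad) toolerr 0.0 z 67.0  Fopp 5.70 Frad -0.67 Fz -2.56 w 0.313
t 11.32 r 144.6 bear 162.1 (handle -0.064 rad) toolerr 0.0 z 67.0  Fopp 7.28 Frad -0.47 Fz -2.56 w 0.307
t 11.38 r 144.6 bear 162.1 (handle -0.064 rad) toolerr 0.0 z 67.0  Fopp 5.82 Frad -1.05 Fz -2.37 w 0.310
t 11.43 r 144.6 bear 162.1 (handle -0.064 rad) toolerr -0.0 z 67.0  Fopp 6.63 Frad -0.93 Fz -1.86 w 0.311
t 11.47 r 144.6 bear 162.1 (handle -0.064 rad) toolerr 0.0 z 67.0  Fopp 7.02 Frad -0.51 Fz -2.04 w 0.310
t 11.53 r 144.6 bear 162.1 (handle -0.064 rad) toolerr -0.0 z 67.0  Fopp 6.07 Frad -0.15 Fz -2.21 w 0.311
t 11.57 r 144.6 bear 162.1 (handle -0.064 rad) toolerr -0.0 z 67.0  Fopp 5.91 Frad -0.90 Fz -2.05 w 0.310
```

Emit:
carry_out(
  deltas=[
    [0.38, 0, -0.3, 0, 0.1, 0, 0],
    [0.38, 0, -0.6, 0, 0.2, 0, 0],
    [0.38, 0, -0.9, 0, 0.4, 0, 0],
    [0.38, 0, -1.2, 0, 0.5, 0, 0],
    [0.38, 0, -1.5, 0, 0.6, 0, 0],
  ],
)

```text
time_s: 12.25
eef_pos: [457.2, -217.1, 67.0]
ee_rot: [-0.113, 0.698, -0.115, -0.697]
force: [-2.3, -7.8, -2.4]
grip_width: 0.311
```

```bash
python3 -c "
from h import *
for _ in range(2): kn(); viewer.capture('top')"
```

```text
t 12.25 r 144.6 bear 161.6 (handle -0.055 rad) toolerr -0.1 z 67.0  Fopp 8.16 Frad -0.28 Fz -2.45 w 0.311
t 12.30 r 144.6 bear 161.6 (handle -0.055 rad) toolerr -0.1 z 67.0  Fopp 7.12 Frad -0.09 Fz -1.79 w 0.307
```

Emit:
carry_out(
  deltas=[
    [0.38, 0, -0.3, 0, 0.1, 0, 0],
    [0.38, 0, -0.6, 0, 0.2, 0, 0],
    [0.38, 0, -0.9, 0, 0.4, 0, 0],
    [0.38, 0, -1.2, 0, 0.5, 0, 0],
    [0.38, 0, -1.5, 0, 0.6, 0, 0],
  ],
)

```text
time_s: 12.98
eef_pos: [457.7, -215.7, 67.0]
ee_rot: [-0.116, 0.698, -0.118, -0.697]
force: [-2.6, -8.5, -2.1]
grip_width: 0.31
```

```bash
python3 -c "
from h import *
for _ in range(6): kn(); viewer.capture('top')"
```

```text
t 12.97 r 144.6 bear 161.0 (handle -0.045 rad) toolerr -0.1 z 67.0  Fopp 8.88 Frad -0.34 Fz -2.11 w 0.310
t 13.03 r 144.6 bear 161.0 (handle -0.045 rad) toolerr -0.1 z 67.0  Fopp 9.79 Frad -0.73 Fz -2.21 w 0.313
t 13.07 r 144.6 bear 161.0 (handle -0.045 rad) toolerr -0.1 z 67.0  Fopp 7.75 Frad -0.78 Fz -2.13 w 0.314
t 13.12 r 144.6 bear 161.0 (handle -0.045 rad) toolerr -0.1 z 67.0  Fopp 8.56 Frad 0.10 Fz -2.31 w 0.309
t 13.18 r 144.6 bear 161.0 (handle -0.045 rad) toolerr -0.1 z 67.0  Fopp 7.01 Frad -2.09 Fz -1.77 w 0.312
t 13.22 r 144.6 bear 161.0 (handle -0.045 rad) toolerr -0.1 z 67.0  Fopp 7.36 Frad -0.24 Fz -1.54 w 0.310
```

Force is now about 8 N (8.2–8.9 moving, ~7.7 held). Stop and let go.

Emit:
carry_out(
  deltas=[
    [0.2, 0, 0, 0, 0, 0, 0],
    [-0.2, 0, 0, 0, 0, 0, 0],
    [-0.2, 0, 1, 0, 0, 0, 0],
    [-0.2, -20, 1, 0, 0, 0, 0],
    [-0.2, -50, 1, 0, 0, 0, 0],
  ],
)

```text
time_s: 13.9
eef_pos: [456.9, -214.6, 116.4]
ee_rot: [0.118, -0.697, 0.117, 0.698]
force: [0.9, -0.1, -0.3]
grip_width: 0.6
```

Emit:
carry_out(
  deltas=[
    [-0.2, -40, 0, 0, 0, 0, 0],
    [-0.2, -80, 0, 20, 0, 0, 0],
    [-0.2, -100, 0, 70, 0, 0, 0],
    [-0.2, -100, 0, 100, 0, 0, 0],
    [-0.2, -100, 0, 100, 0, 0, 0],
  ],
)

```text
time_s: 14.52
eef_pos: [361.9, -181.5, 216.8]
ee_rot: [-0.118, 0.698, -0.118, -0.697]
force: [0.2, 0.0, 0.3]
grip_width: 0.605
```

```bash
python3 -c "
from h import *
kn(); im=viewer.capture('top');im2=viewer.capture('wrist')
a=cv2.resize(im[140:260,265:415],(400,320),interpolation=cv2.INTER_CUBIC);b=cv2.resize(im2,(400,320))
cv2.imwrite('pics/end.png',np.hstack([a,b])[:,:,::-1])"
```

```text
t 14.53 r 246.3 bear 160.7 (handle -0.041 rad) toolerr 0.1 z 216.8  Fopp -0.08 Frad -0.15 Fz 0.29 w 0.605
```

View pics/end.png

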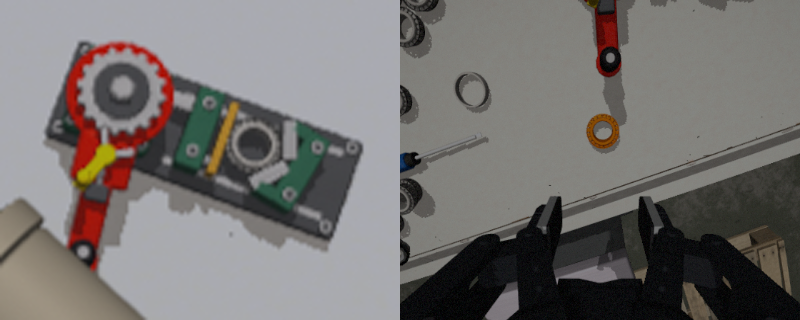

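The final view shows the pawl lever on the tightening side (85,178), the bearing at (253,143) between the pad and the V, the gripper clear, and the ring, screwdriver and orange ring where they were.

```bash
python3 -c "
from rig import order
print(order.finish_job())"
```

```text
the job is handed in; nothing more can be done
None
```

The bearing is clamped against the back jaw at about 8 N, and I handed the job in at about 14.5 s of the 64 s allowed.

- **Pawl:** I pushed the yellow post clockwise with the closed fingers. It carried the handle to about its +0.5 stop and flipped over there. The wrist pictures and the final top picture both show the lever on the tightening side.
- **Tightening:** I held the knob loosely between the jaws and made one full stroke at about 5.6 N with the jaw running free. After the return stroke I made about half a second stroke in small steps.
- **Final force:** The last two moving readings were 8.2 and 8.9 N. Samples taken over the next 0.25 s, with the handle held still, ran from 7.0 to 9.8 N, averaging about 8 N. Each reading is noisy by roughly 0.6 to 1 N. I take the 9.8 N as noise, so I believe the true force stayed under 10 N, but that single sample was close to the limit.
- **Seating:** During the second stroke the jaw moved about 3.5 mm while the pad and bearing moved only about 1 mm. This fits a bearing pressed home in the V. I did not measure its 28 mm distance from the back jaw.
- **Release:** The gripper is open and clear, with force readings near zero. The orange ring, the loose ring and the screwdriver were not touched and look unmoved. I did not check the loose bearing cone separately.

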